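# Show the herring plaque to the magnifier lamp

## Task

Take the herring specimen plaque (green grip tab) up out of its slot in the white tray and hold it up to the magnifier lamp for inspection: the middle of the plaque 15 cm in front of the lens and straight out from the lens's centre, a broad face (either one) square to the lens, the green tab uppermost and the plaque's long edges level. Do not touch the lamp with the arm or plaque, and leave the two other plaques and everything else on the bench in place. Finish while holding: keep the plaque still there in the gripper and do not put it down or let go.

Things in the scene. Friction and masses are not known exactly. Their poses are not given: they have to be found in the camera images.
- herring: Clear plastic plaque, green tab, a silver fish with a blue back on both (like) broad faces, standing on a long edge in a slot. Body 90 mm wide (x), 14 mm thick (y), 65 mm high (z); centred on top a tab 40 mm wide, 14 thick, 28 high (93 mm in all). 0.13 kg. Origin: centre of underside; y square to the faces, z up. Which of the three slots it is in varies.
- herring_mid (a point): Middle of the herring plaque's clear part, 32.5 mm above the plaque's underside, on its centre line (46.5 mm below the middle of the green tab).
- starfish: Clear plastic plaque, red tab, a starfish on both (like) broad faces, standing on a long edge in a slot. Body 90 mm wide (x), 14 mm thick (y), 65 mm high (z); centred on top a tab 40 mm wide, 14 thick, 28 high (93 mm in all). 0.13 kg. Origin: centre of underside; y square to the faces, z up. To be left in its slot.
- scallop: Clear plastic plaque, yellow tab, a fan-shaped shell on both (like) broad faces, standing on a long edge in a slot. Body 90 mm wide (x), 14 mm thick (y), 65 mm high (z); centred on top a tab 40 mm wide, 14 thick, 28 high (93 mm in all). 0.13 kg. Origin: centre of underside; y square to the faces, z up. To be left in its slot.
- tray: White open tray, fixed, 240 mm (its x) by 300 mm (its y), walls 55 mm high, floor 5 mm thick. Three slots 17 mm wide between grey ribs that rise to 30 mm above the bench run along its x, at y = -80, 0 and +80 mm. The plaques stand on its floor, broad faces square to its y. Origin: centre of its underside.
- lamp: White bench magnifier lamp, fixed: round base 170 mm across and 32 mm high, gooseneck, and the ring head (lens) at its top, which belongs to it. Origin: on the bench straight below the lens head's centre; its x points rearwards to the base, whose centre lies 100 mm along x, z up.
- lens: Grey ring head of the lamp with the round glass lens, 130 mm across, 30 mm thick, centre 290 mm above the bench, looking 30 degrees below level towards the robot's side. Origin: centre of the ring's front rim; its z axis points straight out of the lens, towards where the specimen is to be held.
- focus (a point): The viewing point in the air: 150 mm in front of the lens head's front rim on the lens's axis, 215 mm above the bench. The middle of the plaque belongs here.
- tweezers: Steel tweezers lying flat, 125 mm long, 8 mm thick. Bystander. Origin: centre of the underside.
- dish: Small open glass dish, 90 mm across, 18 mm high. Bystander. Origin: centre of the underside.
- jar_a: Amber jar with white cap, 60 mm across, 80 mm high. Bystander. Origin: centre of the underside.
- jar_b: Clear jar with blue cap, 60 mm across, 80 mm high. Bystander. Origin: centre of the underside.
- wash_bottle: White bottle with red cap, 70 mm across, 140 mm high. Bystander. Origin: centre of the underside.

How it is judged:
On the way:
1. the herring plaque is lifted clear of its slot in the fingers (contact force between the fingers and herring above 0.5 N and contact force between herring and tray below 0.1 N and contact force between herring and lamp below 0.1 N and height (world z) of herring above 0.04 m), for 0.2 s.
At the end, for the whole second after the job is handed in: Herring plaque held still in the fingers, off tray and lamp, its middle within 30 mm of the point 150 mm in front of the lens, faces square to the lens axis within 0.2 rad, tab up, long edges level within 0.2 rad; all other loose things within 30 mm of their starts (contact force between the fingers and herring above 0.5 N and contact force between herring and tray below 0.1 N and contact force between herring and lamp below 0.1 N and distance between herring_mid and focus below 0.03 m and angle between the y axis of herring and the z axis of lens, either way round below 0.2 rad and angle between herring's own z axis and vertical below 1 rad and angle between herring's own x axis and vertical between 1.37 and 1.77 rad and linear speed of herring below 0.03 m/s and angular speed of herring below 0.2 rad/s and distance of each of starfish, scallop, tweezers, dish, jar_a, jar_b, wash_bottle from where it was at the start of the episode below 0.03 m); the arm keeps its last pose, push and grip.
It fails at once if the lamp is touched by the arm, the fingers or the plaque (over 1 N) (contact force between any of the arm, the fingers, herring and lamp above 1 N).
It fails at once if another plaque or a loose thing on the bench is displaced by over 30 mm (distance of any of starfish, scallop, tweezers, dish, jar_a, jar_b, wash_bottle from where it was at the start of the episode above 0.03 m).
It also fails if it takes over 35 s, if anything falls off the work surface, if the arm or the gripper's body presses on something with over 40 N, if the wrist force passes 120 N, or if a joint passes its speed limit or range.

## Robot

A 6-joint arm with a two-finger parallel gripper is mounted at the origin on the work surface. World frame = base frame: x ahead of the robot, y to its left, z up, the work surface at z = 0. Lengths are in m, angles in rad, forces in N, time in s.
With the tool pointing down it reaches from about 0.3 to 0.825 m from the base axis. Payload 5.4 kg.
Tool frame: the origin (TCP) lies at the very end of the fingers, on their centre line; the grasp point (between the pads) lies 19 mm behind it; z points along the fingers, x is the direction in which the jaws open and shut, and the axes are right-handed (so a half turn about z gives the same grasp; the last joint's range is limited). The gripper opens to 92 mm and grips with 3 to 60 N. Pads are 20 mm wide; open, the fingers measure 128 mm over their backs; the gripper's body (75 mm by 189 mm) begins 69 mm behind the grasp point.
Start: joints at [-1.369, 0.158, 1.597, -0, 1.386, -0.21], TCP at [0.23, -0.527, 0.215] pointing down, gripper open.
Joint ranges: [-2.91, 2.91], [-0.94, 2.29], [0.18, 2.7], [-1.29, 4.43], [0.17, 2.64], [-3, 3]. Speed limits (rad/s): [2.57, 2.57, 3.14, 3.14, 3.14, 3.14].

## Interface

Orientations are given as a unit quaternion [x, y, z, w].
In Python, from bench import env gives the robot as it stands. The module is installed in compiled form; this text tells all that it offers.
- The arm moves only by the tool send_rows, never from a script. Its argument "series" is one flat list of numbers, 7 for each row, row after row: the finger opening in mm, from 0 to 91.9, then the shift along the tool's x, y, z each as a share of 0.4 m, from -1 to 1, then the turn, a rotation vector about the tool's x, y, z each as a share of pi rad, from -1 to 1. In form: [jaw, tx, ty, tz, ax, ay, az, jaw, tx, ty, tz, ax, ay, az, ...]. A call has 1 to 5 rows; each row is the pose to reach, as a shift and turn from the pose commanded when the call began, along the tool's axes at that moment, turning the shorter way round; what a row does not reach only later rows make up. A row lasts 1/8 s, in which the tool goes at most 62.5 mm and 10.7 degrees, less where a joint would pass 70% of its speed; a pose out of reach is approached as far as the arm can. A call with a number of a shift or a turn outside -1 to 1 is refused whole. A call with a gripper value outside its range is refused whole. The fingers move at their own pace and stop on an object; the grip force is fixed at half the most. Time passes only in rows, so rows that repeat a pose let the fingers close. It gives the time, the measured TCP pose, the force and the opening at its end, in the units of the state.
- env.sense(): the state, without advancing time (a new reading comes with each control period).
- env.grab_frame(name): name is "scene" or "top" or "wrist"; returns (picture, depth): 384x512x3 uint8, blue, green, red; 384x512 float32, m along the optical axis (not along the pixel's ray), 0 where there is no reading.
- env.camera_params(name): a dict with "intrinsics" (3x3 intrinsics, pixels), "eye" and "attitude" of the camera in the world. Camera axes: x right, y down, z forward; pixel columns grow to the right and rows downward; lengths in m; the calibration is good to about 2 mm. A picture is of the moment at which its call begins: read the wrist's pose just before it. camera_params takes no time and is no camera call; for the wrist camera it gives the pose at the moment of the call.
- env.sign_off(): hands the job in, once; it reports no verdict.
The state is a dict: "clock": time; "qpos": joint angles; "joint_velocities": joint speeds; "tau": joint torques, N m; "ee_pos": TCP position; "tool_rot": TCP orientation; "ft_force": force on the tool from outside, world axes, zero at the start; "torque": the same for the moment, N m; "finger_gap": opening from 0.0 (shut) to 1.0 (fully open).
Only numpy, scipy, OpenCV 4.12 (cv2) and the standard library are available. Lean on these libraries where they do the work, as an engineer would, in place of code of your own. Each camera call takes 0.05 s, during which the arm holds its last target.

## Working session

There is one attempt and no reset: what is moved stays moved. The work goes in short steps, Python scripts to look and compute and a tool call to move; the robot and the scene stay as the last step left them, time stands still between calls to the robot, and variables do not carry over. Pictures are saved under pics/ and viewed, and the job is handed in when it is done.

Besides the shell and the picture viewer there is one more tool, called after ">>>" as name(argument=value, ...) on one line, values as JSON. send_rows: Moves the arm, as the interface text tells. Its arguments: {"type":"object","properties":{"series":{"type":"array"}},"required":["series"]}

```bash
mkdir -p pics
python3 - <<'E'
from bench import env
import cv2,numpy as np
s=env.sense();print(s)
for n in("scene","top"):
    im,d=env.grab_frame(n);cv2.imwrite(f"pics/{n}0.png",im);np.savez(f"{n}0.npz",im=im,d=d);print(n,env.camera_params(n))
print(env.sense()["clock"])
E
```

```text
{'clock': 0.0, 'qpos': array([-1.36912841e+00,  1.59033930e-01,  1.59823452e+00, -2.08545344e-05,
        1.38617440e+00, -2.10102904e-01]), 'joint_velocities': array([-0.00147238, -0.00134103, -0.00019783, -0.00021169,  0.00124129,
       -0.00034827]), 'tau': array([ 7.69755079e-04, -3.85573304e+01, -3.22108018e+01,  7.02019664e-02,
        3.78162484e-02, -1.45760873e-04]), 'ee_pos': array([ 0.22997912, -0.5263254 ,  0.21362626]), 'tool_rot': array([ 8.36730268e-01, -5.47614465e-01, -6.58656692e-04, -6.49681237e-04]), 'ft_force': array([ 0.44466485,  0.0701799 , -0.09722675]), 'torque': array([ 0.03352757, -0.03354913,  0.01536377]), 'finger_gap': 0.9956188932879149}
scene {'intrinsics': array([[369.83531687,   0.        , 255.85329839],
       [  0.        , 369.83531687, 191.18126325],
       [  0.        ,   0.        ,   1.        ]]), 'eye': array([1.21135747, 0.17426367, 0.84057897]), 'attitude': array([ 0.54119497,  0.74479584, -0.31827711, -0.22602399])}
top {'intrinsics': array([[365.96046811,   0.        , 253.21105796],
       [  0.        , 365.96046811, 192.2558146 ],
       [  0.        ,   0.        ,   1.        ]]), 'eye': array([ 0.47972457, -0.03550359,  1.14510535]), 'attitude': array([ 0.71551292, -0.69772703,  0.030411  , -0.01712975])}
0.1
```

View pics/scene0.png

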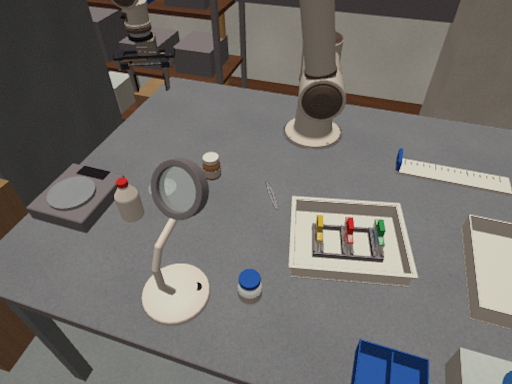

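View pics/top0.png

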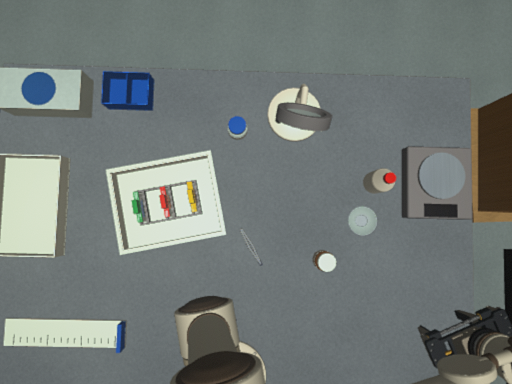

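The scene view shows the green tab at about (380,230), with the tray centred near (350,238), the lens ring at (180,188) and the lamp base at (175,292). In the top view the green tab is at (138,207), the lamp base at (294,114) and the ring at (303,117).

```bash
cat > h.py <<'E'
import cv2,numpy as np
from scipy.spatial.transform import Rotation as R
from bench import env
def load(n,t="0"):
    z=np.load(f"{n}{t}.npz");return z["im"],z["d"]
def pts(n,uv,d,cp=None):
    cp=cp or env.camera_params(n);K=cp["intrinsics"];uv=np.asarray(uv,float).reshape(-1,2)
    c=np.c_[(uv-K[[0,1],[2,2]])/K[0,0],np.ones(len(uv))]*np.asarray(d).reshape(-1,1)
    return R.from_quat(cp["attitude"]).apply(c)+cp["eye"]
def ray(n,uv,z,cp=None):
    cp=cp or env.camera_params(n);p=pts(n,uv,np.ones(len(np.reshape(uv,(-1,2)))),cp)-cp["eye"]
    return cp["eye"]+p*((z-cp["eye"][2])/p[:,2:])
def proj(n,P):
    cp=env.camera_params(n);c=R.from_quat(cp["attitude"]).inv().apply(np.atleast_2d(P)-cp["eye"]);K=cp["intrinsics"]
    return c[:,:2]/c[:,2:]*K[0,0]+K[[0,1],[2,2]]
E
python3 - <<'E'
from h import *
for n in("top","scene"):
    im,d=load(n);hsv=cv2.cvtColor(im,cv2.COLOR_BGR2HSV)
    roi=np.zeros(d.shape,bool)
    if n=="top": roi[150:255,105:230]=1
    else: roi[195:285,285:415]=1
    for c,lo,hi in(("g",45,85),("r",-5,8),("y",18,33)):
        h=hsv[...,0].astype(int);h=np.where(h>170,h-180,h)
        m=roi&(h>=lo)&(h<=hi)&(hsv[...,1]>110)
        v,u=np.nonzero(m);P=pts(n,np.c_[u,v],d[m]);t=P[P[:,2]>P[:,2].max()-.012] if 1 else P
        print(n,c,m.sum(),"px",u.mean().round(1),v.mean().round(1),"zmax",P[:,2].max().round(3),"top n",len(t),t.mean(0).round(4),
         "minrect",cv2.minAreaRect(t[:,:2].astype(np.float32)))
    # lamp
    if n=="top": box=(85,145,260,335)
    else: box=(150,325,135,215)
    vv,uu=np.mgrid[box[0]:box[1],box[2]:box[3]];vv=vv.ravel();uu=uu.ravel()
    P=pts(n,np.c_[uu,vv],d[vv,uu]);col=im[vv,uu]
    b=(abs(P[:,2]-.032)<.006)&(P[:,0]>.5)
    print("base",b.sum(),cv2.minEnclosingCircle(P[b][:,:2].astype(np.float32)))
    r=(P[:,2]>.2)&(P[:,2]<.4)&(col.max(1)<150);print("head",r.sum(),P[r].mean(0),P[r].min(0),P[r].max(0))
    np.save(f"head_{n}.npy",np.c_[P[r],uu[r],vv[r]])
# tray walls
im,d=load("top");vv,uu=np.mgrid[140:265,95:235];vv=vv.ravel();uu=uu.ravel()
P=pts("top",np.c_[uu,vv],d[vv,uu]);w=(abs(P[:,2]-.055)<.008)&(im[vv,uu].min(1)>150)
print("tray",w.sum(),cv2.minAreaRect(P[w][:,:2].astype(np.float32)))
E
```

```text
top g 80 px 136.1 208.7 zmax 1.145 top n 1 [ 0.4797 -0.0355  1.1451] minrect ((0.47972455620765686, -0.03550359606742859), (0.0, 0.0), 0.0)
top r 161 px 164.0 200.1 zmax 0.101 top n 70 [0.5189 0.2028 0.097 ] minrect ((0.5185261964797974, 0.20318187773227692), (0.03963623568415642, 0.01388887781649828), 12.512065887451172)
top y 174 px 191.3 196.2 zmax 1.145 top n 2 [ 0.4797 -0.0355  1.1451] minrect ((0.47972455620765686, -0.03550359606742859), (0.0, 0.0), 0.0)
base 388 ((0.8019328713417053, -0.1753837913274765), 0.07698291540145874)
head 1214 [ 0.71490463 -0.16196706  0.31810053] [ 0.67583518 -0.22987859  0.2072467 ] [ 0.82619149 -0.09960841  0.36208708]
scene g 117 px 380.0 228.6 zmax 0.841 top n 1 [1.2114 0.1743 0.8406] minrect ((1.2113574743270874, 0.17426367104053497), (0.0, 0.0), 0.0)
scene r 140 px 349.3 227.7 zmax 0.841 top n 4 [1.2114 0.1743 0.8406] minrect ((1.2113574743270874, 0.17426367104053497), (0.0, 0.0), 0.0)
scene y 150 px 319.2 227.4 zmax 0.102 top n 68 [0.5411 0.1273 0.0969] minrect ((0.5391128659248352, 0.1264144331216812), (0.04123283922672272, 0.01304595172405243), 12.064254760742188)
base 1708 ((0.718307375907898, -0.26432740688323975), 0.1963963508605957)
head 2736 [ 0.73025969 -0.15888151  0.30170083] [ 0.67949121 -0.23034436  0.20046696] [ 0.83060788 -0.09797897  0.36230374]
tray 1616 ((0.5185417532920837, 0.20430728793144226), (0.25649741291999817, 0.3171329200267792), 12.259875297546387)
```

Run:
```python
from h import *
im,_=load("top");a=cv2.resize(im[145:260,100:235],None,fx=5,fy=5,interpolation=cv2.INTER_CUBIC);cv2.imwrite("pics/tray.png",a)
im,_=load("scene");a=cv2.resize(im[145:330,110:260],None,fx=3.2,fy=3.2,interpolation=cv2.INTER_CUBIC);cv2.imwrite("pics/lamp.png",a)
```

```text
(no output)
```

View pics/tray.png

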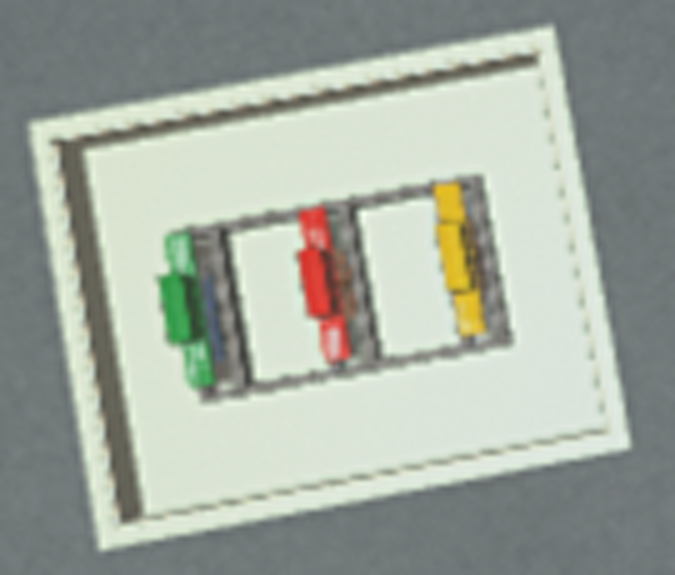

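View pics/lamp.png

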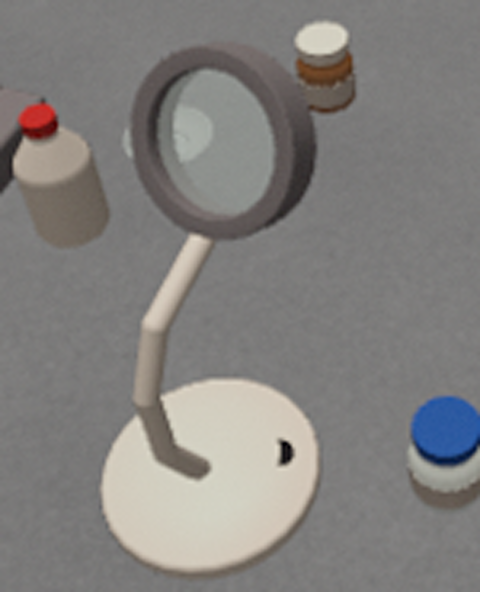

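Run:
```python
from h import *
rng=np.random.default_rng(0)
for n in("top","scene"):
    im,d=load(n);hsv=cv2.cvtColor(im,cv2.COLOR_BGR2HSV)
    roi=np.zeros(d.shape,bool)
    if n=="top": roi[150:255,105:230]=1
    else: roi[195:285,285:415]=1
    roi&=(d>.3)
    for c,lo,hi in(("g",45,85),("r",-5,8),("y",18,33)):
        h=hsv[...,0].astype(int);h=np.where(h>170,h-180,h)
        m=roi&(h>=lo)&(h<=hi)&(hsv[...,1]>110)
        v,u=np.nonzero(m);P=pts(n,np.c_[u,v],d[m]);t=P[abs(P[:,2]-.098)<.005]
        print(n,c,len(t),t.mean(0).round(4),cv2.minAreaRect(t[:,:2].astype(np.float32)))
    box=(80,150,250,340) if n=="top" else (255,325,135,215)
    vv,uu=np.mgrid[box[0]:box[1],box[2]:box[3]];vv=vv.ravel();uu=uu.ravel();k=d[vv,uu]>.3;vv=vv[k];uu=uu[k]
    P=pts(n,np.c_[uu,vv],d[vv,uu])
    b=(abs(P[:,2]-.032)<.005)&(im[vv,uu].min(1)>150)
    # image ellipse of the base's visible rim -> hull
    Q=P[b][:,:2];hull=cv2.convexHull(Q.astype(np.float32))[:,0]
    A=np.c_[2*hull,np.ones(len(hull))];s=np.linalg.lstsq(A,(hull**2).sum(1),rcond=None)[0]
    print("base",b.sum(),"circ",cv2.minEnclosingCircle(Q.astype(np.float32)),"lsq",s[:2],np.sqrt(s[2]+s[0]**2+s[1]**2))
H=np.load("head_scene.npy");P=H[:,:3];P=P[(P[:,2]<.37)&(P[:,0]>.62)]
best=None
for _ in range(3000):
    a=P[rng.choice(len(P),3,False)];nn=np.cross(a[1]-a[0],a[2]-a[0]);l=np.linalg.norm(nn)
    if l<1e-5: continue
    nn/=l;nn*=np.sign(nn[2]) or 1
    if abs(nn[2]-.5)>.1: continue
    k=abs((P-a[0])@nn)<.0025
    if best is None or k.sum()>best.sum(): best=k
Q=P[best];c=Q.mean(0);nn=np.linalg.svd(Q-c)[2][2];nn*=np.sign(nn[2])
print("back plane",best.sum(),len(P),nn,"elev",np.degrees(np.arcsin(nn[2])),"yaw",np.degrees(np.arctan2(nn[1],nn[0])))
# circle in plane
e1=np.cross([0,0,1],nn);e1/=np.linalg.norm(e1);e2=np.cross(nn,e1)
q=np.c_[(Q-c)@e1,(Q-c)@e2].astype(np.float32);(cx,cy),r=cv2.minEnclosingCircle(q);C=c+cx*e1+cy*e2
print("back ring centre",C,"r",r,"-15mm",C-.015*nn,"front",C-.03*nn,"focus",C-.18*nn)
for t in("top",):
    T=np.load("head_top.npy")[:,:3];w=(T-C);ax=w@nn;rad=np.linalg.norm(w-np.outer(ax,nn),axis=1)
    print("top pts axial pct",np.percentile(ax,[2,10,50,90,98]),"rad",np.percentile(rad,[10,50,90]),"lat",((w@e1).min(),(w@e1).max()))
```

```text
top g 56 [0.5031 0.2818 0.0973] ((0.502567708492279, 0.2812420129776001), (0.03557862713932991, 0.013112436048686504), 11.71989631652832)
top r 67 [0.519  0.2031 0.0973] ((0.5185261964797974, 0.20318187773227692), (0.03963623568415642, 0.01388887781649828), 12.512065887451172)
top y 66 [0.5362 0.1253 0.0979] ((0.5357994437217712, 0.1253257393836975), (0.03806491196155548, 0.013719020411372185), 12.04099178314209)
base 304 circ ((0.8013902306556702, -0.178056538105011), 0.07526319473981857) lsq [ 0.80119206 -0.17810877] 0.07101282640036648
scene g 63 [0.5077 0.2827 0.0977] ((0.5060806274414062, 0.2830286920070648), (0.03830071911215782, 0.013598274439573288), 11.627970695495605)
scene r 63 [0.5245 0.2054 0.0974] ((0.5223555564880371, 0.20521561801433563), (0.03750471770763397, 0.013048131950199604), 10.843989372253418)
scene y 60 [0.5402 0.1273 0.0976] ((0.5383188128471375, 0.1270648092031479), (0.03989770635962486, 0.011191870085895061), 11.428466796875)
base 1508 circ ((0.8099730610847473, -0.17454198002815247), 0.06920358538627625) lsq [ 0.81161584 -0.17591266] 0.0663217249920605
back plane 1176 2736 [ 0.85673394 -0.13940222  0.49656216] elev 29.772813677196943 yaw -9.241806219694432
back ring centre [ 0.72803478 -0.16136039  0.29495133] r 0.07019611448049545 -15mm [ 0.71518377 -0.15926935  0.28750289] front [ 0.70233276 -0.15717832  0.28005446] focus [ 0.57382267 -0.13626799  0.20557014]
top pts axial pct [-0.01742137 -0.01296844  0.00063438  0.01044949  0.01103425] rad [0.04265952 0.0658276  0.07194302] lat (np.float64(-0.06781624008373954), np.float64(0.06031661287117885))
```

Run:
```python
from h import *
from scipy.optimize import least_squares
n0=np.array([np.cos(np.radians(30))*np.cos(np.radians(-9.24)),np.cos(np.radians(30))*np.sin(np.radians(-9.24)),.5])
c=np.array([.728,-.1614,.295])
for n in("top","scene"):
    T=np.load(f"head_{n}.npy");w=T[:,:3]-c;ax=w@n0;rad=np.linalg.norm(w-np.outer(ax,n0),axis=1)
    print(n);k=rad<.085
    print(np.histogram(ax[k],bins=np.arange(-.04,.041,.004)));
    k=abs(ax)<.03;print(np.histogram(rad[k],bins=np.arange(0,.1,.006)))
    # rim points
    H=np.c_[T[:,3:]];
# base
for n,box in(("top",(80,150,255,335)),("scene",(255,330,130,225))):
    im,d=load(n);vv,uu=np.mgrid[box[0]:box[1],box[2]:box[3]];vv=vv.ravel();uu=uu.ravel()
    sat=cv2.cvtColor(im,cv2.COLOR_BGR2HSV)[vv,uu]
    P=pts(n,np.c_[uu,vv],d[vv,uu]);k=(P[:,2]>.02)&(P[:,2]<.045)&(sat[:,2]>120)
    Q=P[k];hull=cv2.convexHull(Q[:,:2].astype(np.float32))[:,0]
    f=least_squares(lambda p:np.hypot(*(hull-p).T)-.085,hull.mean(0),loss="soft_l1",f_scale=.002)
    print(n,"base",k.sum(),Q[:,:2].min(0),Q[:,:2].max(0),f.x,np.round(f.fun,3))
```

```text
top
(array([  0,   0,   0,   0,   2,  46,  94, 100,  99, 239, 154, 171, 299,
         1,   0,   0,   0,   0,   0,   0]), array([-4.00000000e-02, -3.60000000e-02, -3.20000000e-02, -2.80000000e-02,
       -2.40000000e-02, -2.00000000e-02, -1.60000000e-02, -1.20000000e-02,
       -8.00000000e-03, -4.00000000e-03, -3.46944695e-17,  4.00000000e-03,
        8.00000000e-03,  1.20000000e-02,  1.60000000e-02,  2.00000000e-02,
        2.40000000e-02,  2.80000000e-02,  3.20000000e-02,  3.60000000e-02,
        4.00000000e-02]))
(array([  4,   7,  15,  10,  23,  15,  33, 155, 104,  57, 195, 491,  94,
         2,   1,   1]), array([0.   , 0.006, 0.012, 0.018, 0.024, 0.03 , 0.036, 0.042, 0.048,
       0.054, 0.06 , 0.066, 0.072, 0.078, 0.084, 0.09 , 0.096]))
scene
(array([  0,   0,   0,   0,   0,  10,  69,  48,  57, 597, 684, 130, 634,
       446,   1,   0,   0,   0,   0,   0]), array([-4.00000000e-02, -3.60000000e-02, -3.20000000e-02, -2.80000000e-02,
       -2.40000000e-02, -2.00000000e-02, -1.60000000e-02, -1.20000000e-02,
       -8.00000000e-03, -4.00000000e-03, -3.46944695e-17,  4.00000000e-03
[... 295 characters left out ...]
 0.012, 0.018, 0.024, 0.03 , 0.036, 0.042, 0.048,
       0.054, 0.06 , 0.066, 0.072, 0.078, 0.084, 0.09 , 0.096]))
top base 841 [ 0.72231848 -0.25892575] [ 0.88766684 -0.09559972] [ 0.80692245 -0.18130618] [-0.004 -0.006 -0.005 -0.003 -0.003 -0.001  0.     0.001  0.001 -0.002
 -0.002 -0.001 -0.002 -0.001 -0.002 -0.    -0.    -0.002 -0.002 -0.003
 -0.003 -0.004 -0.004 -0.006 -0.006]
scene base 2549 [ 0.72797247 -0.25762445] [ 0.8916678  -0.09395745] [ 0.80854752 -0.17408745] [-0.001 -0.002 -0.003 -0.003 -0.003 -0.003 -0.002 -0.004 -0.006 -0.004
 -0.005 -0.006 -0.006 -0.004 -0.005 -0.004 -0.004 -0.003 -0.003 -0.002
 -0.001 -0.001 -0.001 -0.001 -0.002 -0.001 -0.001 -0.001 -0.002 -0.002
 -0.001]
```

Run:
```python
from h import *
im,_=load("top");a=cv2.resize(im[75:155,225:350],None,fx=6,fy=6,interpolation=cv2.INTER_CUBIC);cv2.imwrite("pics/lampt.png",a)
```

```text
(no output)
```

View pics/lampt.png

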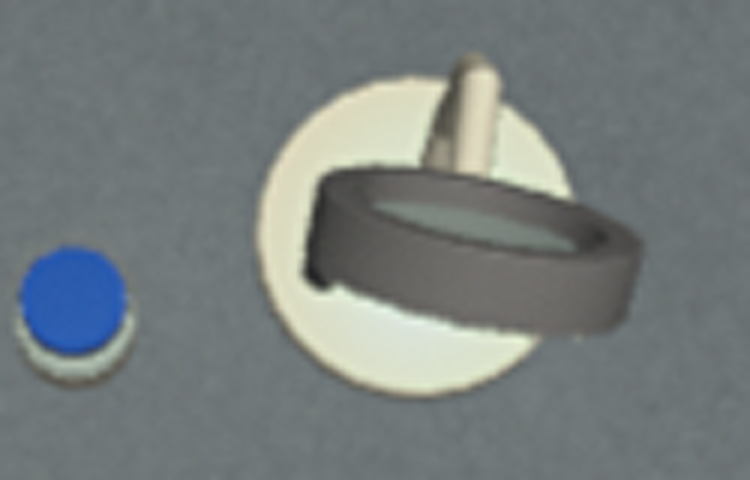

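Run:
```python
from h import *
from scipy.optimize import least_squares
n0=np.array([np.cos(np.radians(30))*np.cos(np.radians(-9.24)),np.cos(np.radians(30))*np.sin(np.radians(-9.24)),.5])
c=np.array([.728,-.1614,.295])
for n in("scene","top"):
    P=np.load(f"head_{n}.npy")[:,:3];w=P-c;ax=w@n0;rad=np.linalg.norm(w-np.outer(ax,n0),axis=1)
    Q=P[(ax>.008)&(ax<.016)&(rad<.08)]
    for _ in range(3):
        m=Q.mean(0);nn=np.linalg.svd(Q-m)[2][2];nn*=np.sign(nn[2]);Q=Q[abs((Q-m)@nn)<.002]
    m=Q.mean(0)
    print(n,"annulus",len(Q),nn.round(4),"elev",np.degrees(np.arcsin(nn[2])),"yaw",np.degrees(np.arctan2(nn[1],nn[0])))
    e1=np.cross([0,0,1],nn);e1/=np.linalg.norm(e1);e2=np.cross(nn,e1)
    q=np.c_[(Q-m)@e1,(Q-m)@e2].astype(np.float32);hull=cv2.convexHull(q)[:,0]
    f=least_squares(lambda p:np.hypot(*(hull-p).T)-.065,[0,0],loss="soft_l1",f_scale=.001);cx,cy=f.x
    C=m+cx*e1+cy*e2;print(" back centre",C.round(4),"resid",np.abs(f.fun).mean().round(4),"mec r",cv2.minEnclosingCircle(q)[1])
    print(" mid",(C-.015*nn).round(4),"front",(C-.03*nn).round(4),"focus",(C-.18*nn).round(4))
    # cylinder side in points: radius from axis
    print(" axial range",np.percentile((P-C)@nn,[1,50,99]).round(4))
    # fit cylinder r=.065 to side pts
    w=P-C;ax=w@nn;S=P[(ax<-.004)&(ax>-.028)];S=S[np.linalg.norm(np.cross(S-C,nn),axis=1)>.058]
    def g(p):
        e,y=p[3:];a=np.array([np.cos(e)*np.cos(y),np.cos(e)*np.sin(y),np.sin(e)])
        return np.linalg.norm(np.cross(S-p[:3],a),axis=1)-.065
    def gg(p): return np.r_[np.clip(g(p),-.01,.01),(p[:3]-C)@nn]
    f=least_squares(gg,[*C,np.radians(30),np.arctan2(nn[1],nn[0])],loss="soft_l1",f_scale=.002)
    print(" cyl",len(S),f.x[:3].round(4),np.degrees(f.x[3:]),np.abs(f.fun).mean())
```

```text
scene annulus 943 [ 0.8548 -0.1366  0.5006] elev 30.039169652319682 yaw -9.080922075906692
 back centre [ 0.7353 -0.1656  0.3049] resid 0.0011 mec r 0.07498543709516525
 mid [ 0.7225 -0.1635  0.2974] front [ 0.7097 -0.1615  0.2899] focus [ 0.5814 -0.141   0.2148]
 axial range [-0.0266 -0.0097  0.0231]
 cyl 373 [ 0.7353 -0.1662  0.3048] [30.19575443 -8.03018785] 0.0007393830996866075
top annulus 295 [ 0.8552 -0.1365  0.5   ] elev 30.001862116965565 yaw -9.069911744765237
 back centre [ 0.7325 -0.1663  0.3062] resid 0.0013 mec r 0.07404906302690506
 mid [ 0.7196 -0.1642  0.2987] front [ 0.7068 -0.1622  0.2912] focus [ 0.5785 -0.1417  0.2162]
 axial range [-0.0277 -0.0093  0.0012]
 cyl 575 [ 0.7334 -0.167   0.3045] [30.08553742 -9.13700533] 0.000882732458066648
```

Measurements agree well. The ring normal's elevation comes out at 30.0°, its front rim at z = 0.290 and the focus at z = 0.215. The base-derived origin (0.709, -0.161) matches the front rim centre (0.708, -0.162). I take the focus as (0.580, -0.141, 0.215) with lamp yaw -9.1°, and the herring tab at (0.504, 0.282) with yaw 12°, which fits the tray slot at +80 mm.

```bash
cat >> h.py <<'E'
def pose(x,z):
    z=np.array(z,float);z/=np.linalg.norm(z);x=np.array(x,float);x-=z*(x@z);x/=np.linalg.norm(x)
    return R.from_matrix(np.c_[x,np.cross(z,x),z])
def move(p,Rt,jaw):
    s=env.sense();R0=R.from_quat(s["tool_rot"]);sh=R0.inv().apply(np.array(p)-s["ee_pos"])/.4;rv=(R0.inv()*Rt).as_rotvec()/np.pi
    print("t",s["clock"].__round__(2),"q",s["qpos"].round(2),"ee",s["ee_pos"].round(4),"F",s["ft_force"].round(1),"gap",round(s["finger_gap"],3))
    print("ROW",[jaw,*sh.round(4),*rv.round(4)],"dist",np.linalg.norm(sh*.4).round(4),"deg",np.degrees(np.linalg.norm(rv*np.pi)).round(1))
ty=np.radians(12.1-90);RG=pose([np.cos(ty),np.sin(ty),0],[0,0,-1])
G=np.array([.504,.282])
E
python3 -c "
from h import *
move([*G,.2],RG,50)"
```

```text
t 0.1 q [-1.37  0.16  1.6  -0.    1.39 -0.21] ee [ 0.23   -0.5264  0.2138] F [-0.2 -0.8  0. ] gap 1.003
ROW [50, np.float64(-1.5778), np.float64(-1.4366), np.float64(0.0373), np.float64(-0.0), np.float64(0.0005), np.float64(0.0639)] dist 0.8537 deg 11.5
```

>>> send_rows(series=[50, -0.55, -0.5, 0, 0, 0, 0.06, 50, -0.55, -0.5, 0, 0, 0, 0.06, 50, -0.55, -0.5, 0, 0, 0, 0.06, 50, -0.55, -0.5, 0, 0, 0, 0.06, 50, -0.55, -0.5, 0, 0, 0, 0.06])

```text
clock: 0.72
ee_pos: [0.3255, -0.2428, 0.2142]
tool_rot: [0.782, -0.624, -0.0, -0.0]
ft_force: [0.1, -0.9, 0.8]
finger_gap: 0.548
```

```bash
python3 -c "
from h import *
move([*G,.2],RG,50)"
```

```text
t 0.72 q [-0.94 -0.31  2.04  0.    1.41  0.41] ee [ 0.3255 -0.2428  0.2142] F [ 0.1 -0.9  0.8] gap 0.548
ROW [50, np.float64(-1.1803), np.float64(-0.7263), np.float64(0.0362), np.float64(-0.0), np.float64(0.0002), np.float64(0.004)] dist 0.5545 deg 0.7
```

>>> send_rows(series=[50, -0.64, -0.39, 0, 0, 0, 0.003, 50, -0.64, -0.39, 0, 0, 0, 0.003, 50, -0.64, -0.39, 0, 0, 0, 0.003, 50, -0.64, -0.39, 0, 0, 0, 0.003, 50, -0.64, -0.39, 0, 0, 0, 0.003])

```text
clock: 1.35
ee_pos: [0.4208, 0.0414, 0.2144]
tool_rot: [0.779, -0.627, 0.0, -0.0]
ft_force: [1.5, -0.1, -0.1]
finger_gap: 0.543
```

```bash
python3 -c "
from h import *
move([*G,.2],RG,50)"
```

```text
t 1.35 q [-0.19 -0.26  2.    0.    1.4   1.17] ee [0.4208 0.0414 0.2144] F [ 1.5 -0.1 -0.1] gap 0.543
ROW [50, np.float64(-0.5433), np.float64(-0.3316), np.float64(0.0361), np.float64(-0.0), np.float64(0.0), np.float64(0.0013)] dist 0.255 deg 0.2
```

>>> send_rows(series=[50, -0.54, -0.33, 0.035, 0, 0, 0, 50, -0.54, -0.33, 0.035, 0, 0, 0, 50, -0.54, -0.33, 0.035, 0, 0, 0, 50, -0.54, -0.33, 0.035, 0, 0, 0, 50, -0.54, -0.33, 0.035, 0, 0, 0])

```text
clock: 1.98
ee_pos: [0.5033, 0.281, 0.1987]
tool_rot: [0.78, -0.626, -0.001, 0.001]
ft_force: [0.2, -0.9, 0.4]
finger_gap: 0.545
```

Run:
```python
from h import *
cp=env.camera_params("wrist");im,d=env.grab_frame("wrist");cv2.imwrite("pics/w1.png",im)
hsv=cv2.cvtColor(im,cv2.COLOR_BGR2HSV);m=(hsv[...,0]>45)&(hsv[...,0]<85)&(hsv[...,1]>110)&(d>.02)
v,u=np.nonzero(m);P=pts("wrist",np.c_[u,v],d[m],cp);t=P[abs(P[:,2]-.098)<.006]
print(m.sum(),len(t),t.mean(0),cv2.minAreaRect(t[:,:2].astype(np.float32)))
move([*G,.2],RG,50)
```

```text
389 389 [0.50367818 0.28272169 0.09818463] ((0.5035423636436462, 0.28231027722358704), (0.036803316324949265, 0.011097755283117294), 12.04500675201416)
t 2.02 q [ 0.3   0.17  1.61 -0.    1.36  1.65] ee [0.5033 0.2795 0.1992] F [-0.2 -0.3 -0.4] gap 0.542
ROW [50, np.float64(-0.0058), np.float64(-0.003), np.float64(-0.002), np.float64(0.0008), np.float64(-0.0001), np.float64(0.0018)] dist 0.0027 deg 0.3
```

View pics/w1.png

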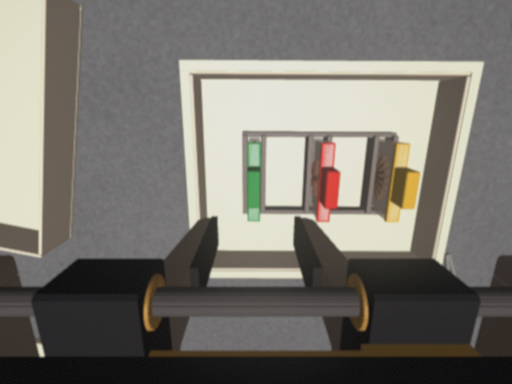

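The wrist view has the green tab at (253,188), which measures (0.5036, 0.2825, 0.098) at 12.0°, so it agrees with the fixed cameras. The fingers straddle its column. Going down.

>>> send_rows(series=[50, -0.007, -0.002, 0.2, 0, 0, 0.002, 50, -0.007, -0.002, 0.34, 0, 0, 0.002, 50, -0.007, -0.002, 0.34, 0, 0, 0.002, 50, -0.007, -0.002, 0.34, 0, 0, 0.002, 50, -0.007, -0.002, 0.34, 0, 0, 0.002])

```text
clock: 2.65
ee_pos: [0.5066, 0.2813, 0.068]
tool_rot: [0.776, -0.63, 0.002, -0.002]
ft_force: [0.9, -0.6, 0.3]
finger_gap: 0.544
```

Run:
```python
from h import *
move([.5036,.2825,.063],RG,50)
im,d=env.grab_frame("wrist");cv2.imwrite("pics/w2.png",im)
```

```text
t 2.65 q [ 0.3   0.32  1.71 -0.    1.1   1.66] ee [0.5066 0.2813 0.068 ] F [ 0.9 -0.6  0.3] gap 0.544
ROW [50, np.float64(-0.0045), np.float64(0.0068), np.float64(0.0125), np.float64(-0.0018), np.float64(0.0001), np.float64(-0.0013)] dist 0.006 deg 0.4
```

View pics/w2.png

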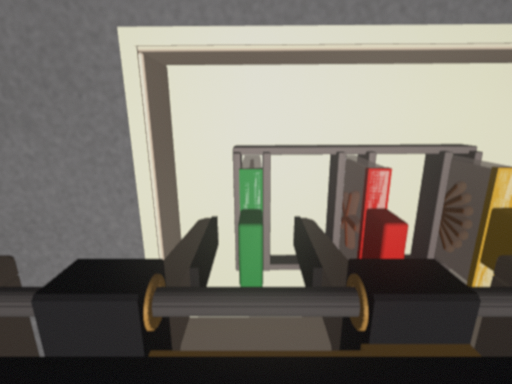

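The tab at (252,230) sits between the fingertips (218 and 294, midpoint 256). A small correction, then close.

>>> send_rows(series=[50, -0.004, 0.006, 0.012, 0, 0, 0, 50, -0.004, 0.006, 0.012, 0, 0, 0, 0, -0.004, 0.006, 0.012, 0, 0, 0, 0, -0.004, 0.006, 0.012, 0, 0, 0, 0, -0.004, 0.006, 0.012, 0, 0, 0])

```text
clock: 3.32
ee_pos: [0.5015, 0.282, 0.0598]
tool_rot: [0.777, -0.63, 0.0, -0.0]
ft_force: [0.6, -1.1, 0.2]
finger_gap: 0.242
```

>>> send_rows(series=[0, 0, 0, 0, 0, 0, 0, 0, 0, 0, 0, 0, 0, 0, 0, 0, 0, 0, 0, 0, 0])

```text
clock: 3.7
ee_pos: [0.5014, 0.282, 0.0597]
tool_rot: [0.777, -0.63, -0.0, 0.0]
ft_force: [-0.1, -0.1, -1.1]
finger_gap: 0.152
```

Run:
```python
from h import *
move([.5036,.2825,.25],RG,0)
```

```text
t 3.7 q [0.3  0.33 1.72 0.   1.09 1.67] ee [0.5014 0.282  0.0597] F [-0.1 -0.1 -1.1] gap 0.152
ROW [0, np.float64(-0.0001), np.float64(-0.0056), np.float64(-0.4756), np.float64(0.0), np.float64(0.0), np.float64(-0.0012)] dist 0.1903 deg 0.2
```

Gripped at 14 mm opening, matching the tab. Lifting.

>>> send_rows(series=[0, 0, 0, -0.05, 0, 0, 0, 0, 0, 0, -0.15, 0, 0, 0, 0, 0, 0, -0.3, 0, 0, 0, 0, 0, 0, -0.45, 0, 0, 0, 0, 0, 0, -0.5, 0, 0, 0])

```text
clock: 4.32
ee_pos: [0.5032, 0.2826, 0.2649]
tool_rot: [0.777, -0.63, 0.002, -0.003]
ft_force: [-0.2, -0.6, -1.2]
finger_gap: 0.15
```

```bash
cat >> h.py <<'E'
NN=np.array([.8549,-.1366,.5]);NN/=np.linalg.norm(NN)
F=np.array([.580,-.141,.215])
RF=pose(NN,[.494,-.079,-.866])
TF=F-RF.apply([0,-.0022,.0222])
E
python3 - <<'E'
from h import *
print(TF)
move(TF-.05*NN,RF,0)
im,d=env.grab_frame("scene");cv2.imwrite("pics/s2.png",im)
E
```

```text
[ 0.56868728 -0.14141884  0.23422309]
t 4.33 q [ 0.3   0.13  1.53 -0.    1.47  1.67] ee [0.5032 0.2826 0.2649] F [-0.2 -0.6 -1.2] gap 0.15
ROW [0, np.float64(1.0323), np.float64(0.1605), np.float64(0.1372), np.float64(0.0981), np.float64(0.1447), np.float64(-0.3747)] dist 0.4215 deg 74.4
```

View pics/s2.png

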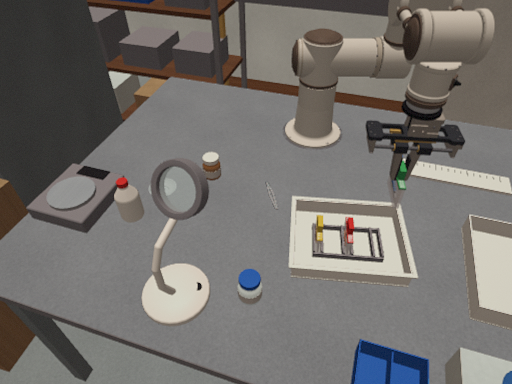

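The scene view shows the green tab held in the fingers at (403,180), with red and yellow still in their slots. Swinging towards the lamp, staying back from it.

>>> send_rows(series=[0, 0.08, 0.013, 0.01, 0.008, 0.012, -0.03, 0, 0.18, 0.028, 0.024, 0.017, 0.025, -0.065, 0, 0.29, 0.045, 0.038, 0.028, 0.041, -0.105, 0, 0.38, 0.059, 0.05, 0.036, 0.053, -0.138, 0, 0.46, 0.072, 0.061, 0.044, 0.064, -0.167])

```text
clock: 5.0
ee_pos: [0.5103, 0.0948, 0.2337]
tool_rot: [0.908, -0.402, 0.12, 0.01]
ft_force: [0.7, 0.2, -0.7]
finger_gap: 0.152
```

Run:
```python
from h import *
move(TF-.05*NN,RF,0)
```

```text
t 5.0 q [ 0.03 -0.15  1.89 -0.13  1.2   0.89] ee [0.5103 0.0948 0.2337] F [ 0.7  0.2 -0.7] gap 0.152
ROW [0, np.float64(0.4284), np.float64(0.3646), np.float64(0.1333), np.float64(0.0557), np.float64(0.0824), np.float64(-0.2063)] dist 0.2312 deg 41.2
```

>>> send_rows(series=[0, 0.07, 0.06, 0.022, 0.01, 0.014, -0.035, 0, 0.16, 0.135, 0.05, 0.021, 0.031, -0.077, 0, 0.25, 0.21, 0.078, 0.033, 0.048, -0.12, 0, 0.34, 0.29, 0.106, 0.044, 0.065, -0.164, 0, 0.4, 0.34, 0.124, 0.052, 0.077, -0.192])

```text
clock: 5.62
ee_pos: [0.5241, -0.1078, 0.2114]
tool_rot: [0.963, -0.114, 0.243, 0.017]
ft_force: [-0.2, -0.5, -2.3]
finger_gap: 0.151
```

Run:
```python
from h import *
move(TF-.05*NN,RF,0)
move(TF,RF,0)
for n in("scene","top"):
    im,d=env.grab_frame(n);cv2.imwrite(f"pics/{n}3.png",im);np.savez(n+"3.npz",im=im,d=d)
```

```text
t 5.62 q [-0.53 -0.35  2.15  0.21  0.88 -0.39] ee [ 0.5241 -0.1078  0.2114] F [-0.2 -0.5 -2.3] gap 0.151
ROW [0, np.float64(0.0155), np.float64(0.0641), np.float64(0.0129), np.float64(0.0048), np.float64(0.0099), np.float64(-0.0234)] dist 0.0269 deg 4.7
t 5.62 q [-0.53 -0.35  2.15  0.21  0.88 -0.39] ee [ 0.5241 -0.1078  0.2114] F [-0.2 -0.5 -2.3] gap 0.151
ROW [0, np.float64(0.1401), np.float64(0.055), np.float64(0.0089), np.float64(0.0048), np.float64(0.0099), np.float64(-0.0234)] dist 0.0603 deg 4.7
```

View pics/scene3.png

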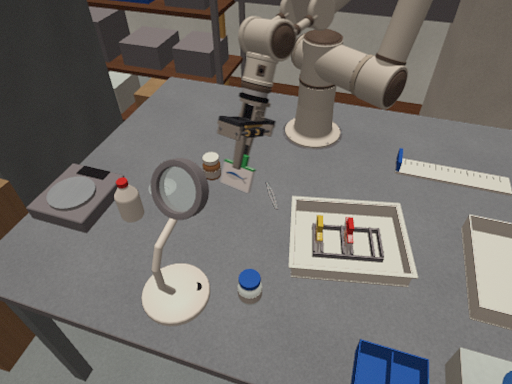

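View pics/top3.png

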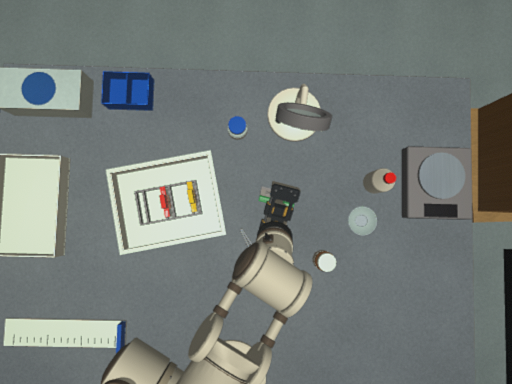

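The plaque now hangs at (237,177) in the scene view with the fish face towards the lens, and the gripper at (282,195) in the top view is clear of the ring at (303,117). Aligning first, then moving in along the axis.

>>> send_rows(series=[0, 0.016, 0.04, 0.012, 0.003, 0.006, -0.013, 0, 0.03, 0.06, 0.011, 0.005, 0.01, -0.023, 0, 0.07, 0.058, 0.01, 0.005, 0.01, -0.023, 0, 0.11, 0.056, 0.009, 0.005, 0.01, -0.023, 0, 0.14, 0.055, 0.009, 0.005, 0.01, -0.023])

```text
clock: 6.35
ee_pos: [0.5697, -0.1398, 0.2352]
tool_rot: [0.963, -0.079, 0.258, 0.02]
ft_force: [-0.9, 0.0, -1.4]
finger_gap: 0.153
```

Run:
```python
from h import *
move(TF,RF,0)
```

```text
t 6.35 q [-0.56 -0.23  2.02  0.25  0.88 -0.51] ee [ 0.5697 -0.1398  0.2352] F [-0.9  0.  -1.4] gap 0.153
ROW [0, np.float64(-0.0028), np.float64(0.0044), np.float64(0.0011), np.float64(-0.0002), np.float64(0.0003), np.float64(-0.0015)] dist 0.0022 deg 0.3
```

>>> send_rows(series=[0, -0.003, 0.004, 0.001, 0, 0, -0.001, 0, -0.003, 0.004, 0.001, 0, 0, -0.001, 0, -0.003, 0.004, 0.001, 0, 0, -0.001])

```text
clock: 6.72
ee_pos: [0.5679, -0.1419, 0.2343]
tool_rot: [0.963, -0.077, 0.258, 0.02]
ft_force: [-0.1, 0.2, -0.9]
finger_gap: 0.153
```

Run:
```python
from h import *
move(TF,RF,0)
n="scene";im,d=env.grab_frame(n);cv2.imwrite("pics/s4.png",im)
# predicted plaque frame
z=-RF.as_matrix()[:,2];x=np.cross(NN,z);print("pred z",z,"x",x)
cor=[F+a*x*.045+b*z*.0325+NN*.007 for a,b in((1,1),(-1,1),(-1,-1),(1,-1))]
uv=proj(n,cor);print("pred corners px",uv.round(0).tolist(), "F px",proj(n,F).round(1))
m=np.zeros(d.shape,np.uint8);cv2.fillConvexPoly(m,uv.astype(np.int32),1);m=cv2.dilate(m,np.ones((9,9)))
v,u=np.nonzero(m);P=pts(n,np.c_[u,v],d[v,u]);k=abs((P-F)@NN)<.04;P=P[k]
k=abs((P-F)@NN-np.median((P-F)@NN))<.02;P=P[k]
for _ in range(3):
    c=P.mean(0);nn=np.linalg.svd(P-c)[2][2];nn*=np.sign(nn[0]);P=P[abs((P-c)@nn)<.004]
print("face",len(P),c,nn,"ang to lens deg",np.degrees(np.arccos(nn@NN)),"axial off",(c-F)@NN)
q=np.c_[(P-F)@x,(P-F)@z];print("extent x",np.percentile(q[:,0],[1,99]),"z",np.percentile(q[:,1],[1,99]))
a=cv2.resize(im[95:255,120:300],None,fx=3.6,fy=3.6,interpolation=cv2.INTER_CUBIC)
for p in uv: cv2.circle(a,tuple(int(t) for t in (p-[120,95])*3.6),4,(0,0,255),1)
cv2.imwrite("pics/s4z.png",a)
```

```text
t 6.72 q [-0.56 -0.23  2.02  0.26  0.88 -0.52] ee [ 0.5679 -0.1419  0.2343] F [-0.1  0.2 -0.9] gap 0.153
ROW [0, np.float64(0.0015), np.float64(-0.0016), np.float64(0.001), np.float64(0.0), np.float64(0.0001), np.float64(-0.0005)] dist 0.001 deg 0.1
pred z [-0.49394246  0.0789908   0.86589913] x [-1.57815608e-01 -9.87468591e-01  5.67071893e-05]
pred corners px [[203.0, 160.0], [234.0, 171.0], [229.0, 195.0], [199.0, 184.0]] F px [[217.3 177.3]]
face 647 [ 0.58609903 -0.13521522  0.22075919] [ 0.8640189  -0.13578919  0.48480165] ang to lens deg 1.016620414941488 axial off 0.007305234987146933
extent x [-0.04377835  0.04063934] z [-0.03138798  0.04245491]
```

View pics/s4z.png

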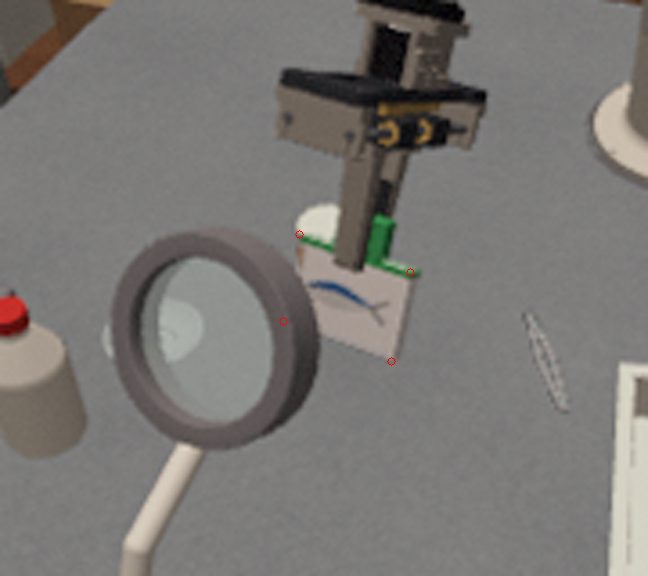

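The zoomed view shows the plaque face's visible corners on the predicted ones. The face normal is 1.0° off the lens axis, and its axial offset of 7.3 mm is just the plaque's half thickness, so I'm handing in.

Run:
```python
from h import *
s=env.sense();print(s["clock"],s["joint_velocities"].round(3),s["finger_gap"])
env.sign_off()
```

```text
6.775 [-0.001  0.    -0.005  0.002 -0.    -0.002] 0.14901232539364753
the job is handed in; nothing more can be done
```

The herring plaque is in the gripper at the viewing point in front of the lens, tab up. I handed the job in at 6.8 s; no verdict is reported.

I gripped it by the green tab, lifted it from the tray's +80 mm slot, swung it round well short of the lamp, and moved it in along the lens axis.

**Last checks, from the scene camera and the robot state:**
- **Squareness:** the plaque's face is about 1° off the lens axis.
- **Distance:** its middle is within about 1 mm of 150 mm from the lens.
- **Alignment:** the visible corners sit within a few mm of where they should be, with the long edges level. Part of the lower edge was hidden behind the lens ring.
- **Grip:** the finger opening is about 14 mm, matching the tab thickness, and the joints were practically still.
- **Surroundings:** no contact force showed on the way. In the pictures the other two plaques and the bench items looked unmoved, but I did not measure them again.

No check failed. The two cameras' estimates of the viewing point differed by about 3 mm, and I used the average.

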